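Load the eared plate into the spring nest

TASK

Slide the plate that has an ear on both sides straight up out of its slot in the wooden rack, stand it upright on the sprung platform of the nest between the guides, and push it down until both latches have snapped over its ears. Let go and leave it latched there; leave the other two plates and the other things on the bench where they are.

Things in the scene. Friction and masses are not known exactly. Their poses are not given: they have to be found in the camera images.
- two_ear_plate: the plate to move: flat bare aluminium plate, 8 mm thick (its y), 110 mm wide (its x), 95 mm high, with a tab 50 mm wide standing up from the middle of its top edge (z 95 to 130 mm). BOTH side edges have an ear sticking out 15 mm (140 mm over the ears), z 76 to 95 mm, top level with the plate's shoulders, underside sloped. 0.18 to 0.34 kg. Same either way round. Origin: middle of the lower edge, z up.
- one_ear_plate: a like plate that stays: flat bare aluminium plate, 8 mm thick (its y), 110 mm wide (its x), 95 mm high, with a tab 50 mm wide standing up from the middle of its top edge (z 95 to 130 mm). Such an ear on one side edge only. Origin: middle of the lower edge, z up.
- plain_plate: a like plate that stays: flat bare aluminium plate, 8 mm thick (its y), 110 mm wide (its x), 95 mm high, with a tab 50 mm wide standing up from the middle of its top edge (z 95 to 130 mm). No ears. Origin: middle of the lower edge, z up.
- plate_rack: wooden rack fixed to the bench, 126 (x) by 182 (y) by 50 mm high: three slots along its x at y = -66, 0 and 66 mm, 12 mm wide, floor at z 12 mm, walls up to z 50 mm, low end stops. The plates stand upright in them, in any order. Origin: centre of the underside.
- nest: spring nest fixed to the bench, dark base 80 (x) by 224 (y) by 12 mm. The plate stands in it upright and centred, its width along the nest's y, thickness along the nest's x (either way round), its lower edge on the platform. Two grey posts (|y| 75 to 100 mm, 161 mm high) carry the latches. Between the guides (|y| under 34 mm) it is open. Origin: centre of the underside, z up.
- guide_mouth (a point): centre of the nest between the tops of its two aluminium guides, 84 mm above the nest's origin. The guides take the plate's lower corners (|y| 34 to 58 mm): slot 12 mm wide, end walls at |y| 58 mm, flared over the top 15 mm to a mouth 26 mm wide and 126 mm long.
- platform (a joint): travel of the sprung black platform (50 by 56 mm) in the nest's middle, m, growing downward: 0 = up, 0.030 = stop. Spring: 6 N up at 0 (carries the plate unpressed), 12 N at the stop. The latches catch when it is pressed to about 0.027; it then stays at about 0.026. Pressing takes 10 to 20 N in all.
- latch_left (a joint): travel of the sprung latch bolt on the nest's +y side, m: 0 = out, nose 60 mm from the nest's middle, flat underside at z 121 mm, sloped top. An ear coming down pushes it back to about 0.010; it springs back to 0 over the ear's top when the plate is down.
- latch_right (a joint): the same for the bolt on the nest's -y side.
- platform_top (a point): centre of the platform's upper face; 52 mm above the nest's origin when up, moves with the platform.
- tool_case: small dark tool case lying on the bench, 48 x 85 x 36 mm; origin at the centre of its underside. A bystander.
- threadlock: black bottle with a white spout, 30 x 45 x 128 mm, standing; origin at the centre of its underside. A bystander.
- solvent_tin: round white tin with a red cap, 90 mm across, 127 mm high; origin at the centre of its underside. A bystander.
- yellow_carton: yellow and white carton, 50 x 88 x 62 mm; origin at the centre of its underside. A bystander.
- bearing_carton: flat blue carton, 78 x 105 x 24 mm; origin at the centre of its underside. A bystander.
- bearing: ball bearing, 68 mm across, 20 mm high, lying on the flat blue carton; origin at the centre of its underside. A bystander.
- screwdriver_a: screwdriver with a red handle, 167 mm long along its x, 22 mm thick, lying on the bench; origin at the centre of its underside. A bystander.

How it is judged (in metres and radians):
On the way, in this order (a step that is already met when the one before it is completed fails the run):
1. the two-eared plate has been drawn up clear of its slot (z of two_ear_plate in the frame of plate_rack above 0.055 m and angle between two_ear_plate's own z axis and vertical below 0.4 rad), for 0.1 s.
2. it stands upright on the platform between the guides and the platform is being pressed down (horizontal distance between two_ear_plate and nest below 0.008 m and angle between the x axis of two_ear_plate and the y axis of nest, either way round below 0.12 rad and angle between two_ear_plate's own z axis and vertical below 0.08 rad and value of joint platform above 0.02 m), for 0.1 s.
At the end, for the whole second after the job is handed in: The two-eared plate is at rest upright (0.08 rad) in the nest, centred within 8 mm, along it within 0.12 rad, its lower edge under 31 mm above the nest's underside, platform beyond 0.022, both bolts out (below 0.004). The other two plates are within 20 mm of their starts (horizontal distance between two_ear_plate and nest below 0.008 m and angle between the x axis of two_ear_plate and the y axis of nest, either way round below 0.12 rad and angle between two_ear_plate's own z axis and vertical below 0.08 rad and value of joint each of latch_left, latch_right below 0.004 m and value of joint platform above 0.022 m and z of two_ear_plate in the frame of nest below 0.031 m and linear speed of two_ear_plate below 0.02 m/s and distance of each of one_ear_plate, plain_plate from where it was at the start of the episode below 0.02 m); the robot touches nothing.
It fails at once if another plate is moved by more than 20 mm (distance of any of one_ear_plate, plain_plate from where it was at the start of the episode above 0.02 m).
It fails at once if a bystander (tool case, bottle, tin, carton, bearing or screwdriver) is shifted by more than 25 mm (distance of any of tool_case, threadlock, solvent_tin, yellow_carton, bearing_carton, bearing, screwdriver_a from where it was at the start of the episode above 0.025 m).
It also fails if it takes over 48 s, if anything falls off the work surface, if the arm or the gripper's body presses on something with over 40 N, if the wrist force passes 120 N, or if a joint passes its speed limit or range.

ROBOT

A 7-joint arm with a two-finger parallel gripper is mounted at the origin on a cart in front of the work surface, level with it; the furniture and walls round the work are solid. World frame = base frame: x ahead of the robot, y to its left, z up, the work surface at z = 0. Lengths are in mm, angles in rad, forces in N, time in s.
With the tool pointing down it reaches from about 425 to 1025 mm from the base axis. Payload 3.6 kg.
Tool frame: the origin (TCP) lies at the very end of the fingers, on their centre line; the grasp point (between the pads) lies 19 mm behind it; z points along the fingers, y is the line along which they close (so a half turn about z gives the same grasp; the last joint's range is limited). The gripper opens to 85 mm and grips with 20 to 120 N. Pads are 22 mm wide; open, the fingers measure 114 mm over their backs; the gripper's body (76 mm by 85 mm) begins 54 mm behind the grasp point. The pads swing forward as they close: fully open they stand 13 mm farther back than shut.
Start: joints at [-1.387, 0.591, 0.048, 1.609, -0.033, 0.943, -0.034], TCP at [198.122, 697.407, 231.302] pointing down, gripper open.
Joint ranges: [-2.69, 2.69], [-0.47, 2.24], [-1.27, 1.36], [0.19, 2.51], [-1.53, 4.68], [0.08, 2.07], [-3.09, 3.09]. Speed limits (rad/s): [2.57, 2.57, 3.14, 3.14, 3.14, 3.14, 3.14].

INTERFACE

Orientations are given as a 3x3 rotation matrix whose columns are the frame's x, y, z axes.
In Python, from rig import observe, eyes, hand_in gives the robot as it stands.
- The arm moves only by the tool send_rows, never from a script. Its argument "deltas" is one flat list of numbers, 6 for each row, row after row: the shift along the world's x, y, z in m, then the turn, a rotation vector about the world's x, y, z in rad. A call has 1 to 20 rows; each row shifts and turns the commanded pose from where the row before left it; what a row does not reach is not made up. A row lasts 1/12 s, in which the tool goes at most 41.7 mm and 7.16 degrees, less where a joint would pass 70% of its speed; a pose out of reach is approached as far as the arm can. A call is refused whole if a number of a shift passes 0.0417 or a number of a turn 0.125, either way. A call with a gripper value outside its range is refused whole. "fingers" is the closure, from -1 (fully open) to 1 (shut), so that 0 is half open, set as the call begins (left out, the last holds). The fingers move at their own pace and stop on an object; "grip_force" is the grip in N (left out, the last holds). Time passes only in rows, so rows that do not move let the fingers close. It gives the time, the measured TCP pose, the force, the opening and the grip force at its end, in the units of the state.
- observe(): the state, without advancing time (a new reading comes with each control period).
- eyes.camera(name): name is "side" or "top" or "wrist"; returns (picture, depth): 384x512x3 uint8, red, green, blue; 384x512 float32, mm along the optical axis (not along the pixel's ray), 0 where there is no reading.
- eyes.calibration(name): a dict with "fx", "fy", "cx", "cy" (pixels), "extrinsics" (4x4, takes a point from camera to world coordinates). Camera axes: x right, y down, z forward; pixel columns grow to the right and rows downward; lengths in mm; the calibration is good to about 2 mm. A picture is of the moment at which its call begins: read the wrist's pose just before it. calibration takes no time and is no camera call; for the wrist camera it gives the pose at the moment of the call.
- hand_in(): hands the job in; it is judged then, once.
The state is a dict: "clock": time; "q": joint angles; "joint_vel": joint speeds; "joint_torque": joint torques, N m; "eef_pos": TCP position; "orientation": TCP orientation; "wrist_force": force on the tool from outside, world axes, zero at the start; "moment": the same for the moment, N m; "grip_width": opening from 0.0 (shut) to 1.0 (fully open); "finger_force": force on a finger pad.
Only numpy, scipy, OpenCV 4.12 (cv2) and the standard library are available. Lean on these libraries where they do the work, as an engineer would, in place of code of your own. Each camera call takes 0.05 s, during which the arm holds its last target. There are 200 camera calls.

## Working session

There is one attempt and no reset: what is moved stays moved. The work goes in short steps, Python scripts to look and compute and a tool call to move; the robot and the scene stay as the last step left them, time stands still between calls to the robot, and variables do not carry over. Pictures are saved under pics/ and viewed, at most 10 in all, crops included, and the job is handed in when it is done.

Besides the shell and the picture viewer there is one more tool, called after "Emit:" by a JSON object that holds its "method" and its "body", one argument or row to a line. send_rows: Moves the arm, as the interface text tells. Its arguments: {"type":"object","properties":{"deltas":{"type":"array"},"fingers":{"type":"number"},"grip_force":{"type":"number"}},"required":["deltas"]}

```bash
mkdir -p pics; cat > h.py <<'E'
import numpy as np, cv2
from rig import observe, eyes, hand_in
def snap(n,save=None):
    K=eyes.calibration(n); p,d=eyes.camera(n)
    v,u=np.mgrid[:384,:512]
    P=np.stack([(u-K['cx'])/K['fx']*d,(v-K['cy'])/K['fy']*d,d],-1)
    E=np.array(K['extrinsics']); W=P@E[:3,:3].T+E[:3,3]
    W[d<=0]=np.nan
    if save: cv2.imwrite('pics/'+save,p[:,:,::-1])
    np.savez('/tmp/'+n+'.npz',p=p,d=d,W=W)
    return p,d,W
E
python3 - <<'E'
from h import *
a=snap('top')[0];b=snap('side')[0]
cv2.imwrite('pics/a.png',cv2.resize(np.vstack([a,b])[:,:,::-1],(800,1200))[:600]) 
cv2.imwrite('pics/top.png',cv2.resize(a[:,:,::-1],(800,600)));cv2.imwrite('pics/side.png',cv2.resize(b[:,:,::-1],(800,600)))
print({k:np.round(v,3).tolist() if not np.isscalar(v) else v for k,v in observe().items()})
for n in('top','side'):print(np.round(eyes.calibration(n)['extrinsics'],2))
E
```

```text
{'clock': 0.1, 'q': [-1.387, 0.592, 0.048, 1.61, -0.033, 0.943, -0.034], 'joint_vel': [0.001, -0.001, 0.001, -0.002, 0.001, -0.0, 0.002], 'joint_torque': [0.004, -55.0, 1.553, -19.883, 0.01, 0.004, 0.0], 'eef_pos': [197.916, 696.668, 230.245], 'orientation': [[-0.962, 0.273, -0.0], [0.273, 0.962, -0.002], [-0.0, -0.002, -1.0]], 'wrist_force': [-0.169, -0.253, 0.034], 'moment': [-0.015, 0.012, -0.025], 'finger_force': 0.0, 'grip_width': 0.9994338660883011}
[[-2.00000e-02 -9.90000e-01  1.10000e-01  4.02850e+02]
 [-1.00000e+00  2.00000e-02  1.00000e-02 -6.14400e+01]
 [-1.00000e-02 -1.10000e-01 -9.90000e-01  1.20689e+03]
 [ 0.00000e+00  0.00000e+00  0.00000e+00  1.00000e+00]]
[[ 1.00000e+00 -2.00000e-02  3.00000e-02  4.67240e+02]
 [-3.00000e-02 -5.80000e-01  8.10000e-01 -1.14412e+03]
 [ 0.00000e+00 -8.10000e-01 -5.80000e-01  8.25050e+02]
 [ 0.00000e+00  0.00000e+00  0.00000e+00  1.00000e+00]]
```

View pics/top.png

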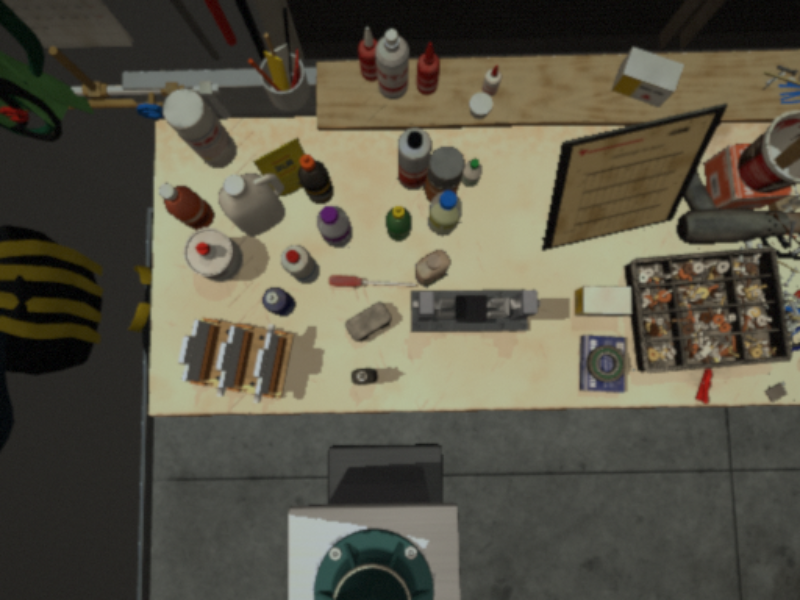

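View pics/side.png

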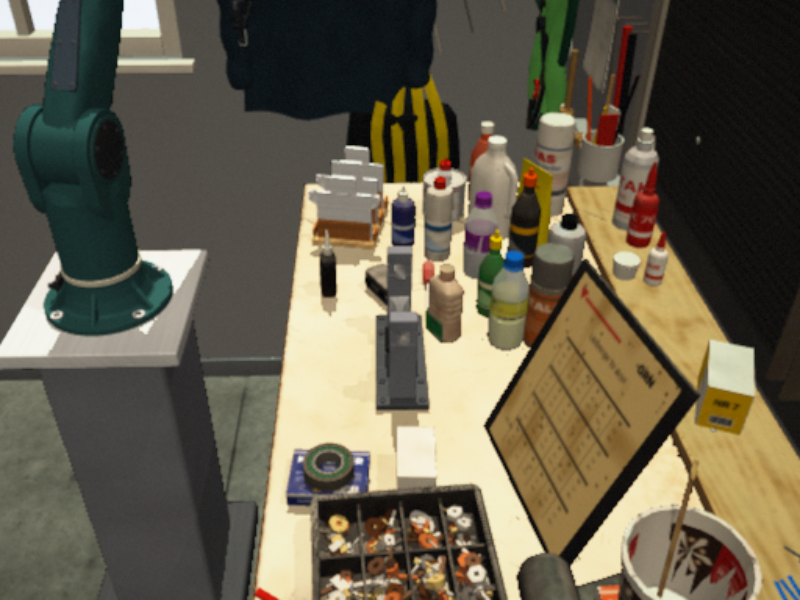

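The top view shows the rack at about (237,358), its plates lined along world x, and the nest at about (472,310), lying along world y. Next: a magnified crop of the rack and the 3D points.

```bash
python3 - <<'E'
from h import *
Z=np.load('/tmp/top.npz');p,W=Z['p'],Z['W']
c=p[196:264,104:200][:,:,::-1]
d=p[176:220,255:355][:,:,::-1]
S=np.load('/tmp/side.npz');e=S['p'][85:165,190:260][:,:,::-1];f=S['p'][145:265,235:280][:,:,::-1]
r=lambda i,w,h:cv2.resize(cv2.convertScaleAbs(i,alpha=1.5),(w,h),interpolation=cv2.INTER_CUBIC)
cv2.imwrite('pics/c.png',np.vstack([np.hstack([r(c,420,300),r(e,350,300)]),np.hstack([r(d,660,290),r(f,110,290)])]))
def rect(m,s):
    P=W[m][:,:2].astype(np.float32); print(s,len(P),np.round(W[m].mean(0),1),np.round(cv2.minAreaRect(P),2) if 0 else cv2.minAreaRect(P))
X,Y,H=W[...,0],W[...,1],W[...,2]
R=np.zeros(H.shape,bool);R[196:264,104:200]=1
N=np.zeros(H.shape,bool);N[176:220,255:355]=1
np.set_printoptions(linewidth=250,suppress=True)
for y0 in (range(0)):pass
tab=R&(H>128)
n,l,st,ce=cv2.connectedComponentsWithStats(tab.astype(np.uint8))
for i in range(1,n):
    if st[i,4]>5: rect(l==i,'tab')
sh=R&(H>85)&(H<118)
n,l,st,ce=cv2.connectedComponentsWithStats(sh.astype(np.uint8))
for i in range(1,n):
    if st[i,4]>5: rect(l==i,'shoulder')
rect(R&(H>38)&(H<56),'rackwall')
for a,b in((150,175),(5,18),(70,95),(40,60)): rect(N&(H>a)&(H<b),('nest',a,b))
print(H[196:264:2,104:200:3].round())
E
```

```text
tab 86 [445.7 313.  138.6] ((445.6339111328125, 313.687744140625), (9.794190406799316, 49.42906951904297), 79.0244369506836)
tab 80 [433.2 248.6 138.6] ((433.41729736328125, 249.16537475585938), (8.992313385009766, 49.236297607421875), 79.51397705078125)
tab 75 [420.3 184.3 139. ] ((420.71002197265625, 184.75682067871094), (8.618583679199219, 49.191932678222656), 78.61973571777344)
shoulder 47 [518.6 166.8  93.1] ((518.4064331054688, 167.93429565429688), (39.36619567871094, 9.148224830627441), 89.20392608642578)
shoulder 179 [445.  311.8 101.3] ((446.4233093261719, 313.8166809082031), (10.444669723510742, 108.44111633300781), 79.1309814453125)
shoulder 192 [423.3 249.4 101.2] ((425.8398132324219, 250.54086303710938), (9.366168022155762, 123.76408386230469), 78.940185546875)
shoulder 189 [419.9 183.2 102.5] ((420.8677978515625, 184.55044555664062), (8.860108375549316, 138.1746063232422), 78.97776794433594)
rackwall 629 [434.2 241.   47.1] ((459.56390380859375, 233.96438598632812), (148.1589813232422, 164.37371826171875), 78.93949890136719)
('nest', 150, 175) 281 [ 515.5 -193.9  159. ] ((516.5387573242188, -191.80543518066406), (197.77035522460938, 39.680789947509766), 89.73458862304688)
('nest', 5, 18) 962 [ 510.9 -180.7   10.7] ((523.0355224609375, -190.95790100097656), (278.55181884765625, 114.05461120605469), 83.7024917602539)
('nest', 70, 95) 187 [ 519.6 -194.3   79.2] ((536.098876953125, -190.25363159179688), (195.72459411621094, 79.43197631835938), 89.37663269042969)
('nest', 40, 60) 417 [ 518.4 -190.2   50.2] ((533.053955078125, -186.62890625), (203.04261779785156, 86.74446868896484), 84.96344757080078)
[[ 1.  0.  2. ... -3. -1. -2.]
 [-3. -2.  2. ... -1. -2. -4.]
 [-2. -3. -2. ... -1. -4.  3.]
 ...
 [-4. -3.  1. ... -4.  2. -6.]
 [-2. -3. -2. ... -1.  1. -1.]
 [ 0. -3.  1. ... -4. -3. -2.]]
```

View pics/c.png

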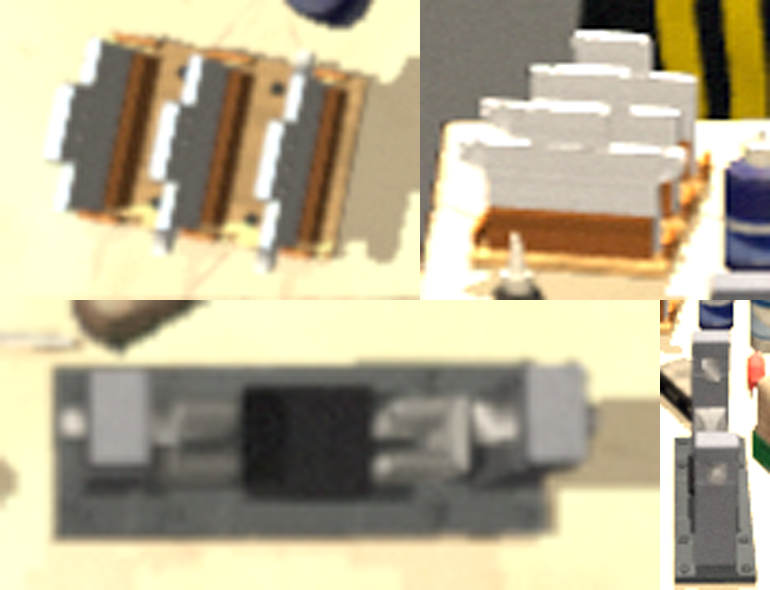

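The crop shows that the plate at right in the top view (nearest y=184) has ears at both ends. It measures 138 mm over the ears, centre (421,185), width direction −11°. I'll move above it and check with the wrist camera.

Emit:
{"method": "send_rows", "body": {
  "deltas": [0.014,-0.032,0.003,0,0,0.0053,0.014,-0.032,0.003,0,0,0.0053,0.014,-0.032,0.003,0,0,0.0053,0.014,-0.032,0.003,0,0,0.0053,0.014,-0.032,0.003,0,0,0.0053,0.014,-0.032,0.003,0,0,0.0053,0.014,-0.032,0.003,0,0,0.0053,0.014,-0.032,0.003,0,0,0.0053,0.014,-0.032,0.003,0,0,0.0053,0.014,-0.032,0.003,0,0,0.0053,0.014,-0.032,0.003,0,0,0.0053,0.014,-0.032,0.003,0,0,0.0053,0.014,-0.032,0.003,0,0,0.0053,0.014,-0.032,0.003,0,0,0.0053,0.014,-0.032,0.003,0,0,0.0053,0.014,-0.032,0.003,0,0,0.0053,0,0,0,0,0,0,0,0,0,0,0,0],
  "fingers": 0
}}

```text
clock: 1.6
eef_pos: [422.7, 183.1, 279.3]
orientation: [[-0.981, 0.196, 0.0], [0.196, 0.981, -0.0], [-0.0, -0.0, -1.0]]
wrist_force: [0.4, 0.2, -0.4]
grip_width: 0.498
finger_force: 0.0
```

```bash
cat >> h.py <<'E'
def comps(W,lo,hi,box,minn=30):
    x0,x1,y0,y1=box;X,Y,H=W[...,0],W[...,1],W[...,2]
    m=(H>lo)&(H<hi)&(X>x0)&(X<x1)&(Y>y0)&(Y<y1)
    n,l,st,ce=cv2.connectedComponentsWithStats(m.astype(np.uint8))
    for i in range(1,n):
        if st[i,4]>minn:
            P=W[l==i]; r=cv2.minAreaRect(P[:,:2].astype(np.float32))
            print((lo,hi),len(P),'px',np.round(ce[i]),'mean',P.mean(0).round(1),'rect',[np.round(q,1) for q in r],'medz',np.median(P[:,2]).round(1))
E
python3 - <<'E'
from h import *
o=observe();print(o['clock'],o['eef_pos'],o['orientation'],o['grip_width'],o['q'])
p,d,W=snap('wrist','w1.png')
comps(W,128,155,(350,550,100,400)); comps(W,92,118,(330,550,100,400))
E
```

```text
1.6 [422.68460574 183.13145919 279.30954627] [[-9.80555548e-01  1.96241727e-01  4.06195212e-05]
 [ 1.96241704e-01  9.80555502e-01 -3.16498484e-04]
 [-1.01939904e-04 -3.02373101e-04 -9.99999949e-01]] 0.4975015230145753 [-0.65637848  0.19408873  0.17418738  2.13785924 -0.04561786  0.81314153
  0.91923968]
(128, 155) 444 px [255. 176.] mean [417.9 184.5 141.2] rect [array([420.3, 184. ]), array([ 7.9, 49.9]), np.float64(78.9)] medz 141.6
(128, 155) 562 px [321. 176.] mean [431.2 248.  139.6] rect [array([432.9, 248.6]), array([ 8.5, 50. ]), np.float64(79.0)] medz 141.3
(128, 155) 713 px [388. 176.] mean [444.1 312.1 138.6] rect [array([445.8, 313. ]), array([ 9. , 50.6]), np.float64(78.5)] medz 140.7
(92, 118) 357 px [255. 126.] mean [373.8 192.9 106.9] rect [array([374.1, 192.8]), array([ 7.4, 45. ]), np.float64(78.9)] medz 106.7
(92, 118) 861 px [314. 155.] mean [417.3 249.9 104.9] rect [array([425.7, 250. ]), array([  8.4, 123.8]), np.float64(78.9)] medz 106.3
(92, 118) 1093 px [373. 166.] mean [441.5 311.6 104.4] rect [array([445.6, 313.1]), array([  8.7, 109.7]), np.float64(78.9)] medz 105.8
(92, 118) 203 px [255. 216.] mean [472.1 173.8 106.8] rect [array([472.3, 173.8]), array([ 6.9, 34.9]), np.float64(78.8)] medz 106.7
(92, 118) 812 px [259. 258.] mean [528.4 168.1 101.6] rect [array([531.2, 167.2]), array([36.5, 43.5]), np.float64(0.8)] medz 98.4
```

View pics/w1.png

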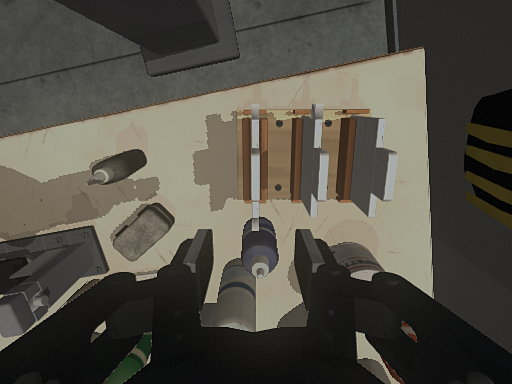

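Tab confirmed at (420.5,184), top z about 141.6, yaw 78.9°. The wrist view shows it at px (255,176), with its ears at rows 126 and 216. Descending.

Emit:
{"method": "send_rows", "body": {
  "deltas": [-0.0022,0.0008,-0.025,0,0,0.003,0,0,-0.025,0,0,0,0,0,-0.025,0,0,0,0,0,-0.025,0,0,0,0,0,-0.025,0,0,0,0,0,-0.025,0,0,0,0,0,-0.015,0,0,0,0,0,-0.014,0,0,0,0,0,0,0,0,0,0,0,0,0,0,0]
}}

```text
clock: 2.48
eef_pos: [418.9, 187.4, 99.6]
orientation: [[-0.983, 0.185, -0.002], [0.185, 0.983, -0.0], [0.002, -0.001, -1.0]]
wrist_force: [0.2, 0.5, 0.3]
grip_width: 0.499
finger_force: 0.0
```

Emit:
{"method": "send_rows", "body": {
  "deltas": [0,0,0,0,0,0,0,0,0,0,0,0,0,0,0,0,0,0,0,0,0,0,0,0,0,0,0,0,0,0,0,0,0,0,0,0,0,0,0,0,0,0,0,0,0,0,0,0],
  "fingers": 1,
  "grip_force": 80
}}

```text
clock: 3.15
eef_pos: [420.3, 186.3, 101.3]
orientation: [[-0.982, 0.188, 0.001], [0.188, 0.982, 0.001], [-0.001, 0.001, -1.0]]
wrist_force: [-0.3, -0.3, 6.7]
grip_width: 0.081
finger_force: 78.7
```

Emit:
{"method": "send_rows", "body": {
  "deltas": [0,0,0.005,0,0,0,0,0,0.008,0,0,0,0,0,0.012,0,0,0,0,0,0.015,0,0,0,0,0,0.015,0,0,0,0,0,0.02,0,0,0,0,0,0.025,0,0,0,0,0,0.025,0,0,0,0,0,0.025,0,0,0,0,0,0.025,0,0,0,0,0,0.015,0,0,0,0,0,0,0,0,0,0,0,0,0,0,0]
}}

```text
clock: 4.23
eef_pos: [419.8, 186.2, 290.9]
orientation: [[-0.982, 0.188, 0.001], [0.188, 0.982, 0.001], [-0.001, 0.001, -1.0]]
wrist_force: [0.0, 0.0, -3.1]
grip_width: 0.086
finger_force: 78.2
```

```bash
python3 - <<'E'
from h import *
o=observe();print(o['clock'],o['eef_pos'],o['wrist_force'],o['moment'],o['grip_width'],o['finger_force'])
p,d,W=snap('wrist','w2.png')
print(np.nanmedian(W[370,250:262],0))
# nest from the top camera: post tops
Z=np.load('/tmp/top.npz');comps(Z['W'],156,175,(470,570,-320,-60)); comps(Z['W'],45,60,(480,560,-240,-150))
E
```

```text
4.2333 [419.77923522 186.19479079 290.91603696] [ 0.03884124  0.01186063 -3.09266106] [ 0.02598491  0.05940158 -0.04366981] 0.08560495997395229 78.16061496734619
[407.91957787 187.49857932 378.42628928]
(156, 175) 128 px [273. 194.] mean [ 516.3 -103.8  159.5] rect [array([ 517. , -103.7]), array([21.3, 39.9]), np.float64(88.6)] medz 159.3
(156, 175) 131 px [339. 193.] mean [ 514.8 -278.2  159.4] rect [array([ 515.1, -278.6]), array([37.6, 23.9]), np.float64(0.4)] medz 159.2
(45, 60) 338 px [301. 197.] mean [ 516.7 -190.3   50.4] rect [array([ 515.8, -191.1]), array([56.3, 49.9]), np.float64(89.4)] medz 50.3
```

View pics/w2.png

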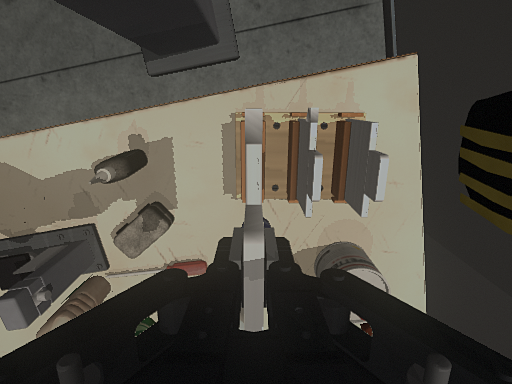

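Plate held cleanly (weight 3.1 N, tab between the pads at px (255,280)); the other plates have not moved. From the top data the nest centre is about (516,−191) and its y axis is at 89.4°. Moving over it with a −79.8° turn.

Emit:
{"method": "send_rows", "body": {
  "deltas": [0.0048,-0.0189,0,0,0,-0.07,0.0048,-0.0189,0,0,0,-0.07,0.0048,-0.0189,0,0,0,-0.07,0.0048,-0.0189,0,0,0,-0.07,0.0048,-0.0189,0,0,0,-0.07,0.0048,-0.0189,0,0,0,-0.07,0.0048,-0.0189,0,0,0,-0.07,0.0048,-0.0189,0,0,0,-0.07,0.0048,-0.0189,0,0,0,-0.07,0.0048,-0.0189,0,0,0,-0.07,0.0048,-0.0189,0,0,0,-0.07,0.0048,-0.0189,0,0,0,-0.07,0.0048,-0.0189,0,0,0,-0.07,0.0048,-0.0189,0,0,0,-0.07,0.0048,-0.0189,0,0,0,-0.07,0.0048,-0.0189,0,0,0,-0.07,0.0048,-0.0189,0,0,0,-0.07,0.0048,-0.0189,0,0,0,-0.07,0.0048,-0.0189,0,0,0,-0.07,0.0048,-0.0189,0,0,0,-0.063]
}}

```text
clock: 5.95
eef_pos: [516.4, -193.7, 290.2]
orientation: [[0.018, 1.0, -0.0], [1.0, -0.018, -0.0], [-0.0, -0.0, -1.0]]
wrist_force: [1.0, 0.8, -2.1]
grip_width: 0.083
finger_force: 78.0
```

Emit:
{"method": "send_rows", "body": {
  "deltas": [0,0,0,0,0,0,0,0,0,0,0,0,0,0,0,0,0,0,0,0,0,0,0,0]
}}

```text
clock: 6.28
eef_pos: [515.8, -191.0, 290.0]
orientation: [[0.011, 1.0, -0.001], [1.0, -0.011, 0.001], [0.001, -0.001, -1.0]]
wrist_force: [-0.4, -0.2, -1.5]
grip_width: 0.085
finger_force: 78.1
```

```bash
python3 - <<'E'
from h import *
o=observe();print(o['clock'],o['eef_pos'],o['orientation'].tolist() if hasattr(o['orientation'],'tolist') else o['orientation'],o['q'],o['grip_width'])
p,d,W=snap('wrist','w3.png');t=snap('top')[2]
B=(440,600,-330,-50)
print('wrist');comps(W,152,170,B);comps(W,190,235,B);comps(W,280,305,B);comps(W,320,345,B);comps(W,45,58,(490,545,-225,-155))
print('top');comps(t,152,170,B);comps(t,190,235,B);comps(t,275,310,B);comps(t,76,90,B)
E
```

```text
6.2833 [ 515.835834   -190.96759051  289.98400224] [[0.01058728831547735, 0.999943656658836, -0.0007699570640923927], [0.9999435027799164, -0.0105865496486627, 0.0009571910820134993], [0.0009489859619834915, -0.0007800476216169921, -0.9999992454753913]] [-0.19724643  0.34887606  0.61580863  1.96301233 -0.25416207  0.90694084
  0.53793165] 0.08535870906759845
wrist
(152, 170) 1349 px [254.  85.] mean [ 516.6 -105.2  160.4] rect [array([ 516.7, -105.2]), array([24. , 39.9]), np.float64(89.4)] medz 160.4
(280, 305) 1751 px [253. 159.] mean [ 515.2 -146.   295.6] rect [array([ 515.2, -146. ]), array([45.5,  7.9]), np.float64(89.0)] medz 295.4
(280, 305) 99 px [238. 232.] mean [ 507.5 -181.   299.7] rect [array([ 507.4, -181.1]), array([5.1, 1.4]), np.float64(0.2)] medz 299.6
(280, 305) 95 px [269. 232.] mean [ 522.4 -181.1  299.6] rect [array([ 522.5, -181.1]), array([5.1, 1. ]), np.float64(0.7)] medz 299.7
(280, 305) 97 px [225. 241.] mean [ 501.1 -184.9  301.1] rect [array([ 501. , -184.8]), array([1.2, 6.3]), np.float64(87.7)] medz 301.1
(280, 305) 100 px [282. 241.] mean [ 528.6 -185
[... 359 characters left out ...]
edz 343.6
(320, 345) 161 px [352. 326.] mean [ 550.3 -198.5  343.4] rect [array([ 549.1, -197.1]), array([ 5.5, 11.6]), np.float64(35.1)] medz 343.8
(45, 58) 405 px [240. 160.] mean [ 497.2 -190.7   51.5] rect [array([ 497.1, -192.1]), array([12.4, 55.5]), np.float64(0.3)] medz 51.6
(45, 58) 499 px [267. 161.] mean [ 533.1 -191.7   51.6] rect [array([ 533.4, -192.3]), array([55.6, 14.7]), np.float64(89.9)] medz 51.6
top
(152, 170) 135 px [273. 194.] mean [ 515.9 -103.7  159.4] rect [array([ 517. , -103.8]), array([21.3, 40.1]), np.float64(88.6)] medz 159.3
(275, 310) 59 px [290. 187.] mean [ 515.6 -137.5  293.7] rect [array([ 515.5, -138.9]), array([34.4,  7.2]), np.float64(88.9)] medz 293.6
```

View pics/w3.png

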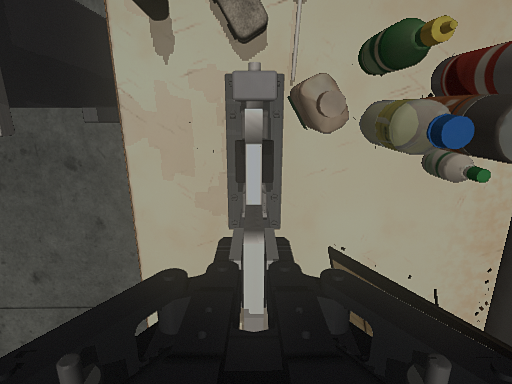

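Wrist view: nest post at px (254,85), platform edges at cols 240/267, and the plate lies between them. The plate is about 1 mm short in x and y relative to the nest, and its lower edge is at z≈200. Correcting, then descending to just above the mouth and into the guides.

Emit:
{"method": "send_rows", "body": {
  "deltas": [0.001,0.0008,-0.01,0,0,0.003,0,0,-0.018,0,0,0,0,0,-0.018,0,0,0,0,0,-0.018,0,0,0,0,0,-0.016,0,0,0,0,0,-0.012,0,0,0,0,0,-0.008,0,0,0,0,0,0,0,0,0,0,0,0,0,0,0]
}}

```text
clock: 7.13
eef_pos: [517.0, -191.0, 190.2]
orientation: [[0.008, 1.0, -0.0], [1.0, -0.008, -0.0], [-0.0, -0.0, -1.0]]
wrist_force: [0.9, 0.3, -2.2]
grip_width: 0.08
finger_force: 77.9
```

Emit:
{"method": "send_rows", "body": {
  "deltas": [0,0,-0.006,0,0,0,0,0,-0.006,0,0,0,0,0,-0.006,0,0,0,0,0,-0.006,0,0,0,0,0,-0.006,0,0,0,0,0,0,0,0,0,0,0,0,0,0,0]
}}

```text
clock: 7.72
eef_pos: [516.6, -190.9, 159.8]
orientation: [[0.008, 1.0, -0.001], [1.0, -0.008, 0.0], [0.0, -0.001, -1.0]]
wrist_force: [0.5, 0.9, -2.6]
grip_width: 0.079
finger_force: 78.0
```

Emit:
{"method": "send_rows", "body": {
  "deltas": [0,0,-0.005,0,0,0,0,0,-0.005,0,0,0,0,0,-0.005,0,0,0,0,0,-0.004,0,0,0,0,0,0,0,0,0,0,0,0,0,0,0]
}}

```text
clock: 8.22
eef_pos: [517.5, -191.1, 141.4]
orientation: [[0.008, 1.0, 0.001], [1.0, -0.008, -0.0], [-0.0, 0.001, -1.0]]
wrist_force: [1.4, 0.7, -0.8]
grip_width: 0.086
finger_force: 78.6
```

Emit:
{"method": "send_rows", "body": {
  "deltas": [0,0,-0.004,0,0,0,0,0,-0.004,0,0,0,0,0,-0.004,0,0,0,0,0,-0.004,0,0,0,0,0,0,0,0,0,0,0,0,0,0,0]
}}

```text
clock: 8.72
eef_pos: [517.5, -191.1, 125.8]
orientation: [[0.008, 1.0, 0.001], [1.0, -0.008, -0.0], [-0.0, 0.001, -1.0]]
wrist_force: [-0.1, 1.6, 3.8]
grip_width: 0.083
finger_force: 79.4
```

Emit:
{"method": "send_rows", "body": {
  "deltas": [0,0,-0.004,0,0,0,0,0,-0.004,0,0,0,0,0,-0.003,0,0,0,0,0,-0.002,0,0,0,0,0,0,0,0,0,0,0,0,0,0,0]
}}

```text
clock: 9.22
eef_pos: [517.5, -191.2, 113.2]
orientation: [[0.008, 1.0, 0.001], [1.0, -0.008, 0.0], [0.0, 0.001, -1.0]]
wrist_force: [0.0, 0.5, 8.6]
grip_width: 0.082
finger_force: 79.9
```

```bash
python3 - <<'E'
from h import *
o=observe();print(o['clock'],o['eef_pos'],o['wrist_force'])
p,d,W=snap('wrist','w4.png')
B=(490,545,-330,-90)
comps(W,112,130,B);comps(W,131,152,B)
c=p[40:300,170:340];cv2.imwrite('pics/w4c.png',cv2.resize(cv2.convertScaleAbs(c[:,:,::-1],alpha=1.5),(390,598)))
E
```

```text
9.2167 [ 517.541738   -191.2001525   113.16302372] [0.03169642 0.5031357  8.57996647]
(112, 130) 38 px [284.  94.] mean [ 530.3 -117.5  121.3] rect [array([ 530.8, -117.5]), array([ 0.1, 10.8]), np.float64(89.5)] medz 124.7
(112, 130) 1643 px [253. 164.] mean [ 516.6 -148.6  120.1] rect [array([ 516.6, -148.9]), array([16. , 40.3]), np.float64(1.9)] medz 118.7
(112, 130) 235 px [231. 238.] mean [ 505.8 -183.2  124.5] rect [array([ 505.7, -183.5]), array([12.6,  3.7]), np.float64(29.5)] medz 124.7
(112, 130) 246 px [276. 238.] mean [ 527.2 -183.4  124.6] rect [array([ 527.4, -183.8]), array([ 3.5, 12.9]), np.float64(60.9)] medz 124.9
(131, 152) 1474 px [251. 104.] mean [ 516.1 -121.7  138.6] rect [array([ 516.2, -122.9]), array([12.2, 39.8]), np.float64(89.6)] medz 138.5
(131, 152) 1145 px [265. 245.] mean [ 521.4 -178.   143.4] rect [array([ 524.5, -183.6]), array([16.8, 36.1]), np.float64(14.0)] medz 144.1
(131, 152) 631 px [233. 260.] mean [ 507.8 -184.9  142.8] rect [array([ 505.8, -191.7]), array([23.4, 13.2]), np.float64(87.7)] medz 142.6
```

View pics/w4c.png

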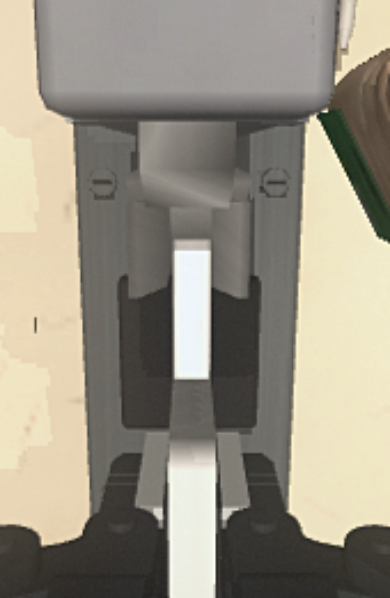

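The left latch nose (crop ~(190,180)) covers the ear end, and the shoulder is at z≈118.7, under the 121 mm latch. I'll press 1.5 mm more so the far side catches too, ease back, then open.

Emit:
{"method": "send_rows", "body": {
  "deltas": [0,0,-0.001,0,0,0,0,0,-0.001,0,0,0,0,0,0,0,0,0,0,0,0,0,0,0]
}}

```text
clock: 9.6
eef_pos: [517.6, -191.2, 111.3]
orientation: [[0.008, 1.0, 0.002], [1.0, -0.008, 0.0], [0.0, 0.002, -1.0]]
wrist_force: [-1.1, 0.5, 8.3]
grip_width: 0.084
finger_force: 79.9
```

Emit:
{"method": "send_rows", "body": {
  "deltas": [0,0,0.002,0,0,0,0,0,0.002,0,0,0,0,0,0.002,0,0,0,0,0,0,0,0,0,0,0,0,0,0,0]
}}

```text
clock: 10.02
eef_pos: [517.4, -191.1, 115.5]
orientation: [[0.008, 1.0, 0.001], [1.0, -0.008, -0.001], [-0.001, 0.001, -1.0]]
wrist_force: [3.6, -2.2, -9.6]
grip_width: 0.079
finger_force: 79.6
```

The pull is now resisted (from +8.3 N to −9.6 N), so the plate is latched. Checking the moment for symmetry after relaxing, then opening.

Emit:
{"method": "send_rows", "body": {
  "deltas": [0,0,-0.002,0,0,0,0,0,0,0,0,0]
}}

```text
clock: 10.18
eef_pos: [517.5, -191.2, 115.1]
orientation: [[0.008, 1.0, 0.001], [1.0, -0.008, 0.0], [0.0, 0.001, -1.0]]
wrist_force: [-0.5, 2.3, 8.3]
grip_width: 0.082
finger_force: 82.4
```

Emit:
{"method": "send_rows", "body": {
  "deltas": [0,0,0,0,0,0,0,0,0,0,0,0,0,0,0,0,0,0,0,0,0,0,0,0,0,0,0,0,0,0,0,0,0,0,0,0],
  "fingers": 0
}}

```text
clock: 10.68
eef_pos: [516.6, -190.9, 114.2]
orientation: [[0.008, 1.0, -0.001], [1.0, -0.008, 0.0], [0.0, -0.001, -1.0]]
wrist_force: [-0.3, -0.3, -0.0]
grip_width: 0.5
finger_force: 0.0
```

Emit:
{"method": "send_rows", "body": {
  "deltas": [0,0,0.015,0,0,0,0,0,0.025,0,0,0,0,0,0.03,0,0,0,0,0,0.03,0,0,0,0,0.02,0.03,0,0,0,0,0.04,0.03,0,0,0,0,0.04,0.02,0,0,0,0,0.04,0,0,0,0,0,0.04,0,0,0,0,0,0,0,0,0,0,0,0,0,0,0,0]
}}

```text
clock: 11.6
eef_pos: [516.7, -17.0, 287.7]
orientation: [[0.001, 1.0, -0.001], [1.0, -0.001, 0.001], [0.001, -0.001, -1.0]]
wrist_force: [0.2, -0.0, 0.2]
grip_width: 0.503
finger_force: 0.0
```

```bash
python3 - <<'E'
from h import *
o=observe();print(o['clock'],o['eef_pos'],o['wrist_force'])
p=snap('top')[0];q=snap('side')[0];W=np.load('/tmp/top.npz')['W'];V=np.load('/tmp/side.npz')['W']
B=(490,545,-330,-50)
print('top');comps(W,108,128,B,8);comps(W,128,152,B,8)
print('side');comps(V,108,128,B,8);comps(V,128,157,B,8)
r=lambda i,w,h:cv2.resize(cv2.convertScaleAbs(i[:,:,::-1],alpha=1.5),(w,h),interpolation=cv2.INTER_CUBIC)
cv2.imwrite('pics/e.png',np.hstack([r(p[170:225,255:355],600,330),r(q[145:265,235:280],125,330)]))
E
```

```text
11.6 [516.72565779 -16.96365773 287.71449771] [ 0.18807875 -0.01829911  0.19742359]
top
(108, 128) 117 px [307. 195.] mean [ 515.6 -197.   119. ] rect [array([ 516.7, -193. ]), array([127.3,  14.7]), np.float64(88.8)] medz 119.3
(128, 152) 20 px [267. 193.] mean [521.2 -88.  137.5] rect [array([525.3, -87.3]), array([ 8. , 24.2]), np.float64(88.5)] medz 135.0
(128, 152) 54 px [332. 194.] mean [ 514.2 -262.8  138.3] rect [array([ 514.9, -260.7]), array([38.2, 13.2]), np.float64(0.9)] medz 136.9
(128, 152) 24 px [280. 194.] mean [ 516.4 -122.1  136.3] rect [array([ 516.5, -122.2]), array([ 8.6, 14.3]), np.float64(89.1)] medz 137.1
(128, 152) 29 px [304. 194.] mean [ 514.6 -187.4  142.4] rect [array([ 515.1, -191.2]), array([48.9,  7.7]), np.float64(85.3)] medz 141.7
(128, 152) 9 px [345. 194.] mean [ 515.3 -297.6  133.4] rect [array([ 514.9, -297.4]), array([ 3.4, 10.8]), np.float64(88.7)] medz 133.6
side
(108, 128) 83 px [254. 177.] mean [ 512.4 -120.3  118.3] rect [array([ 511. , -127.8]), array([36.6, 39.1]), np.float64(78.5)] medz 119.2
(108, 128) 12 px [256. 198.] mean [ 514.7 -216.3  123.4] rect [array([ 514.8, -214.8]), array([6. , 7.1]), np.float64(87.5)] medz 123.0
(108, 128) 111 px [257. 221.] mean [ 513.6 -292.3  117.4] rect [array([ 514. , -294.8]), array([14.8, 38.4]), np.float64(90.0)] medz 116.5
(128, 157) 185 px [255. 168.] mean [ 515.1 -118.   141.7] rect [array([ 515.2, -119.4]), array([25. , 40.1]), np.float64(89.0)] medz 140.4
(128, 157) 76 px [256. 187.] mean [ 514.9 -205.9  148.6] rect [array([ 515.3, -197. ]), array([49.2,  7.2]), np.float64(87.9)] medz 152.9
(128, 157) 200 px [257. 212.] mean [ 513.4 -292.4  141.8] rect [array([ 513.5, -295.5]), array([16.7, 37.8]), np.float64(88.6)] medz 141.8
```

View pics/e.png

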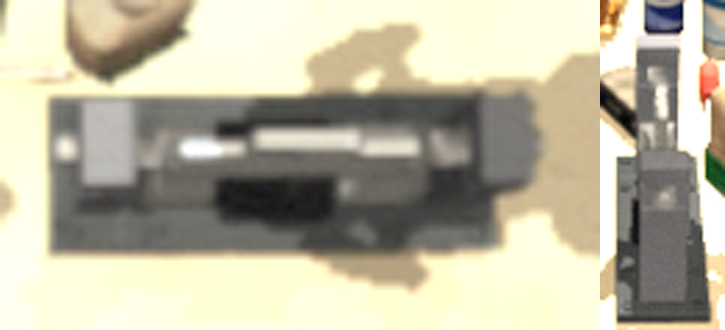

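```bash
python3 - <<'E'
from h import *
W=np.load('/tmp/top.npz')['W'];X,Y,H=W[...,0],W[...,1],W[...,2]
m=(H>112)&(H<126)&(abs(X-516)<5)
for a,b in((-165,-130),(-252,-222)):
    s=m&(Y>a)&(Y<b);print(a,b,s.sum(),np.median(H[s]),H[s].std()/s.sum()**.5)
# bolt noses: near sloped tops, |y-c|
for s in(1,-1):
    k=(H>128)&(H<148)&(abs(X-516)<8)&(s*(Y+192)>52)&(s*(Y+192)<76); print(s,k.sum(),(s*(Y[k]+192)).min(),np.median(H[k]))
snap('wrist','w5.png');W=np.load('/tmp/wrist.npz')['W'];comps(W,128,150,(490,545,-280,-80));comps(W,112,126,(490,545,-280,-80))
E
```

```text
-165 -130 35 119.89753289990108 0.31469142462521077
-252 -222 37 119.36510719975536 0.47955160386096835
1 24 65.38888274051305 137.05776197369062
-1 32 62.01546422479538 136.89757936412525
(128, 150) 419 px [255. 239.] mean [516.7 -91.1 137.8] rect [array([516.9, -88.7]), array([13.6, 39.8]), np.float64(88.9)] medz 135.9
(128, 150) 78 px [256. 302.] mean [ 517.1 -168.5  140.1] rect [array([ 517.4, -168.6]), array([6.9, 2.3]), np.float64(1.8)] medz 141.0
(112, 126) 62 px [244. 233.] mean [504.2 -92.7 118.6] rect [array([503.7, -93.1]), array([ 2.9, 12.8]), np.float64(85.7)] medz 117.5
(112, 126) 61 px [266. 233.] mean [529.2 -93.1 118.6] rect [array([529.8, -93.3]), array([12.8,  2.8]), np.float64(6.5)] medz 116.9
(112, 126) 135 px [256. 283.] mean [ 517.1 -156.2  121.1] rect [array([ 517.1, -155.2]), array([27.5,  6.1]), np.float64(89.5)] medz 120.9
```

The two shoulders are level (119.9 and 119.4 mm), below the 121 mm latch undersides even with the spring pushing up. The visible part of the plate is cut off evenly at both noses, so both latches have caught. Handing in.

```bash
python3 -c "
from rig import hand_in
print(hand_in())"
```

```text
the job is handed in; nothing more can be done
None
```

The two-eared plate is standing in the nest, released and apparently held by both latches, and the job is handed in. The far latch was hidden, so I judged it from the shoulders being level and below the latch undersides. No verdict came back from the judging.

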